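Show an injector tip to the inspection camera

TASK

On the injector fixture, swing the hold-down bar well aside so that all three injectors are uncovered, then lift out the bare, slim-topped injector (the one without a wide round solenoid cap) and show it to the inspection camera: hold it in the air with its nozzle tip pointing straight into the lens, centred on the lens axis and 8 cm from the glass. The job finishes while you are holding it there, still and clear of everything else; leave the two capped injectors seated in the fixture, do not bump the camera and do not disturb the other things on the bench.

Things in the scene. Friction and masses are not known exactly. Their poses are not given: they have to be found in the camera images.
- fixture: steel block 240 x 70 x 66 mm high, fixed. Origin: centre of its underside; x along its length, from the pivot post (at x = -93 mm) towards the bar's knob end; z up. Three 21 mm bores straight through it lie on its x axis at x = -48, 0 and +48 mm; in each hangs one injector by its collar, nozzle down; which is where varies.
- bar (a joint): angle of the flat hold-down bar (205 x 18 x 8 mm, aluminium) about the upright post at fixture x = -93 mm. It lies level over the injectors' heads: underside 128, top 136 mm above the bench, heads at 124. 0: over the row, along fixture +x; grows counter-clockwise from above, to fixture +y, stop at 1.7. Friction 0.06 N m: it stays where left. From 0.6 all heads are uncovered.
- bar_knob (a point): point on the axis of the bar's black upright round knob, 30 mm above the bar's underside (158 mm above the bench). The knob is 16 mm in diameter, stands 40 mm above the bar's top, 180 mm from the pivot axis, near the free end of the bar.
- injector: the injector to show: bare steel, round, 120 mm long, 0.22-0.35 kg. Origin at the nozzle tip; z along its axis to the head (up in the fixture). From the tip: nozzle d 9 to 24 mm, nut d 18 from 28 to 62, collar d 28 from 62 to 70 (rests on the fixture's top), barrel d 22 from 70 to 112 (grip here), slim end d 16 to 120. Seated, its tip is 4 mm above the bench; lifted 65 mm it clears the block.
- injector_top (a point): centre of the head end of that injector, 120 mm from its tip.
- capped0: a second injector, to be left in the fixture: like the first up to 92 mm from its tip, then a wide black round solenoid cap 30 mm in diameter up to 120 mm. Origin at its nozzle tip, z up along its axis.
- capped1: a third injector, the same as capped0, also to be left in the fixture.
- viewer: stand of the inspection camera, fixed to the bench: dark base plate 130 x 110 x 12 mm and a bracket up to 97 mm. Origin on the bench straight below the centre of the lens glass; the base reaches from x = -20 to +110 mm of its frame; it faces its own -x.
- lens: grey camera barrel d 48 mm with a black ring light d 56 mm round the lens. Origin: centre of the flat front glass, 120 mm above the bench. z: the viewing axis, out of the glass, rising 55 degrees above level towards the robot's side. The nozzle tip belongs 80 mm out along z, with the injector's own z along the lens's z (tip nearest the glass, head away).
- spanner: bystander: open spanner 160 mm long lying on the bench; origin at the underside.
- oil: bystander: clear oil bottle, 48 mm in diameter, 130 mm high; origin at the centre of its underside.
- nut: bystander: loose steel ring nut 28 mm in diameter, 22 mm high; origin at the centre of its underside.
- hammer: bystander: hammer 280 mm long lying on the bench; origin at the underside.
- tin: bystander: steel tin 60 mm in diameter, 80 mm high; origin at the centre of its underside.
- vblock: bystander: dark steel block 50 x 50 x 40 mm; origin at the centre of its underside.
Things that resemble listed ones, but are neither listed nor needed, are in the scene too. Leave any orange or purple look-alike of the injector alone. What is shaped like the fixture but green is not meant.

How it is judged (in metres and radians):
On the way, in this order (a step that is already met when the one before it is completed fails the run):
1. the hold-down bar is swung aside (at least 0.6 rad), so that all three injectors are uncovered (value of joint bar above 0.6 rad), for 0.2 s.
2. the bare injector is lifted clear out of the fixture, held by the fingers (height (world z) of injector above 0.07 m and contact force between injector and the fingers above 2 N), for 0.1 s.
At the end, for the whole second after the job is handed in: Bare injector held still by the fingers, clear of fixture and camera; tip within 15 mm of the lens axis each way and 65-95 mm from the glass, head farther out, axes within 0.2 rad; bar aside by over 0.6 rad; capped injectors moved under 12 mm (x of injector in the frame of lens between -0.015 and 0.015 m and y of injector in the frame of lens between -0.015 and 0.015 m and z of injector in the frame of lens between 0.065 and 0.095 m and z of injector_top in the frame of lens above 0.15 m and angle between the z axis of injector and the z axis of lens, either way round below 0.2 rad and height (world z) of injector above 0.1 m and linear speed of injector below 0.02 m/s and contact force between injector and the fingers above 2 N and contact force between injector and fixture below 0.1 N and contact force between injector and viewer below 0.1 N and value of joint bar above 0.6 rad and distance of each of capped0, capped1 from where it was at the start of the episode below 0.012 m); the arm keeps its last pose, push and grip.
It fails at once if a capped injector is pulled up, shifted by 20 mm or tipped (distance of any of capped0, capped1 from where it was at the start of the episode above 0.02 m or angle between any of capped0, capped1's own z axis and vertical above 0.3 rad).
It fails at once if the camera is bumped (more than 3 N) by the robot or the injector (contact force between viewer and the arm above 3 N or contact force between viewer and the fingers above 3 N or contact force between viewer and injector above 3 N).
It fails at once if a bystander on the bench is moved by more than 30 mm (distance of any of spanner, oil, nut, hammer, tin, vblock from where it was at the start of the episode above 0.03 m).
It also fails if it takes over 54 s, if anything falls off the work surface, if the arm or the gripper's body presses on something with over 40 N, if the wrist force passes 120 N, or if a joint passes its speed limit or range.

ROBOT

A 6-joint arm with a two-finger parallel gripper is mounted at the origin on the work surface. World frame = base frame: x ahead of the robot, y to its left, z up, the work surface at z = 0. Lengths are in mm, angles in rad, forces in N, time in s.
With the tool pointing down it reaches from about 350 to 975 mm from the base axis. Payload 7.1 kg.
Tool frame: the origin (TCP) lies midway between the tips of the shut fingers; the grasp point (between the pads) lies ctrl.grip_point_offset behind it (ctrl.grip_point_offset is the distance from the TCP to the grasp point, in mm); z points along the fingers, y is the line along which they close (so a half turn about z gives the same grasp; the last joint's range is limited). The gripper opens to 88 mm and grips with 3 to 60 N. Pads are 20 mm wide; open, the fingers measure 115 mm over their backs; the gripper's body (75 mm by 178 mm) begins 61 mm behind the grasp point.
Start: joints at [-1.17, 0.423, 1.63, -0, 1.089, -0.019], TCP at [254.751, -570.707, 197.475] pointing down, gripper open.
Joint ranges: [-3, 3], [-0.9, 2.11], [0.09, 2.58], [-1.31, 4.45], [0.11, 2.69], [-2.54, 2.54]. Speed limits (rad/s): [2.39, 2.39, 3.01, 3.14, 3.14, 3.14].

INTERFACE

Orientations are given as a rotation vector (axis times angle).
In Python, from workcell import ctrl, get_image, close_job, finder gives the robot as it stands.
- The arm moves only by the tool servo_tool, never from a script. Its argument "deltas" is a list of rows, each a list of 2 entries, a list of its own where there are three numbers: the shift along the tool's x, y, z in mm, then the turn, a rotation vector about the tool's x, y, z in rad. A call has 1 to 5 rows; each row is the pose to reach, as a shift and turn from the pose commanded when the call began, along the tool's axes at that moment; what a row does not reach only later rows make up. A row lasts 1/12 s, in which the tool goes at most 41.7 mm and 7.16 degrees, less where a joint would pass 70% of its speed; a pose out of reach is approached as far as the arm can. A call with a gripper value outside its range is refused whole. "grip" is the closure, from -1 (fully open) to 1 (shut), so that 0 is half open, set as the call begins (left out, the last holds). The fingers move at their own pace and stop on an object; the grip force is fixed at half the most. Time passes only in rows, so rows that repeat a pose let the fingers close. It gives the time, the measured TCP pose, the force, the opening and the grip force at its end, in the units of the state.
- ctrl.get_obs(): the state, without advancing time (a new reading comes with each control period).
- get_image(name): name is "scene" or "top"; returns a dict with "frame" (384x512x3 uint8, blue, green, red), "depth" (384x512 float32, mm along the optical axis (not along the pixel's ray), 0 where there is no reading), "K" (3x3 intrinsics, pixels), "pose" (4x4, takes a point from camera to world coordinates). Camera axes: x right, y down, z forward; pixel columns grow to the right and rows downward; lengths in mm; the calibration is good to about 2 mm. A picture is of the moment at which its call begins.
- close_job(): hands the job in; it is judged then, once.
Trained networks look in a picture, given as the dict that the camera call returned (one of the last four; its "shot" number tells which), for a name from the list of things; names that differ only in an ending like _2 or _b are one class to them, and where a whole thing is asked for, a point or a joint stands for the part that bears it (a point fixed in the world has none). Each returns a list of dicts, best first, with "score" (0 to 1); they miss things now and then, are a little off and sometimes report something else, mostly with a low value. They report only what shows in the picture. A call takes as long as a camera call. They do not tell look-alikes from the thing itself.
- finder.search_frame(query, picture): "rect" ([centre column, centre row, width, height] as shares, 0 to 1, of the picture: columns of its width, rows of its height, round what is visible of it).
- finder.silhouettes(query, picture): "mask" (384x512 bool, what is visible of it) and "rect" ([centre column, centre row, width, height] as shares, 0 to 1, of the picture: columns of its width, rows of its height, round what is visible of it).
The state is a dict: "t": time; "qpos": joint angles; "qvel": joint speeds; "joint_torque": joint torques, N m; "ee_pos": TCP position; "orientation": TCP orientation; "ft_force": force on the tool from outside, world axes, zero at the start; "moment": the same for the moment, N m; "width": finger opening in mm; "grasp_force": force on a finger pad.
Only numpy, scipy, OpenCV 4.12 (cv2) and the standard library are available. Lean on these libraries where they do the work, as an engineer would, in place of code of your own. Each camera call takes 0.05 s, during which the arm holds its last target. There are 200 camera calls.

## Working session

There is one attempt and no reset: what is moved stays moved. The work goes in short steps, Python scripts to look and compute and a tool call to move; the robot and the scene stay as the last step left them, time stands still between calls to the robot, and variables do not carry over. Pictures are saved under pics/ and viewed, at most 10 in all, crops included, and the job is handed in when it is done.

Besides the shell and the picture viewer there is one more tool, called after "Request:" as name([rows], argument=value, ...), one row to a line, values as JSON. servo_tool: Moves the arm, as the interface text tells. Its arguments: {"type":"object","properties":{"deltas":{"type":"array","items":{"type":"array"}},"grip":{"type":"number"}},"required":["deltas"]}

```bash
mkdir -p pics; cat > h.py <<'E'
import numpy as np, cv2, pickle
from workcell import ctrl, get_image, close_job, finder
def pts(p):
    d=p["depth"];K=p["K"];v,u=np.mgrid[:d.shape[0],:d.shape[1]]
    c=np.stack([(u-K[0,2])/K[0,0]*d,(v-K[1,2])/K[1,1]*d,d,np.ones_like(d)],-1)
    w=(c@np.array(p["pose"]).T)[...,:3]; w[d==0]=np.nan
    return w
E
python3 - <<'E'
from h import *
ims=[]
for n in("scene","top"):
    p=get_image(n);pickle.dump({k:p[k] for k in("frame","depth","K","pose")},open(n+".pkl","wb"))
    W=pts(p);f=p["frame"].copy()
    print(n,np.round(np.array(p["pose"])[:3,3]))
    for q in("fixture","bar","bar_knob","injector","capped0","viewer","lens","oil","tin","hammer"):
        for r in finder.silhouettes(q,p)[:4]:
            if r["score"]<.25: continue
            m=np.array(r["mask"]); x=W[m]
            c=np.array(r["rect"])*[512,384,512,384]
            print(q,round(r["score"],2),c.astype(int),np.round(np.nanmedian(x,0)),"zmax",np.round(np.nanpercentile(x[:,2],97)) )
    cv2.imwrite(f"pics/{n}0.png",cv2.resize(f,(800,600)))
print(ctrl.get_obs(),ctrl.grip_point_offset)
E
```

```text
scene [1006. -309. 1055.]
fixture 0.56 [266 197  70  97] [599.  54.  65.] zmax 140.0
bar 0.57 [ 84 238  22  80] [ 433. -363.  135.] zmax 175.0
bar 0.56 [268 176  49  62] [578.  72. 135.] zmax 174.0
bar_knob 0.86 [ 85 237  17  80] [ 436. -364.  136.] zmax 175.0
injector 0.59 [210 193  11  25] [483. -51.  85.] zmax 120.0
injector 0.48 [225 210  10  21] [547. -54.  85.] zmax 120.0
capped0 0.76 [276 203  10  16] [621.  52. 116.] zmax 125.0
capped0 0.66 [266 188  13  17] [573.  58. 112.] zmax 125.0
viewer 0.64 [181 301  59  68] [ 677. -270.   16.] zmax 129.0
lens 0.78 [182 289  24  45] [ 662. -254.  109.] zmax 132.0
oil 0.62 [364 191  22  30] [730. 269.  81.] zmax 130.0
tin 0.96 [280 281  22  39] [776. -60.  77.] zmax 82.0
hammer 0.91 [372 151  77  80] [648. 412.  21.] zmax 27.0
top [ 445.   61. 1281.]
fixture 0.89 [410 246  60  94] [ 429. -350.   65.] zmax 140.0
fixture 0.74 [247 191  39  94] [561.  67.  66.] zmax 140.0
bar 0.93 [422 246  36  76] [ 428. -360.  135.] zmax 174.0
bar 0.61 [240 189  15  87] [564.  74. 135.] zmax 172.0
bar_knob 0.91 [418 249  41  79] [ 426. -361.  135.] zmax 
[... 600 characters left out ...]
rray([-1.17003638e+00,  4.23086276e-01,  1.62988937e+00, -2.64765703e-05,
        1.08855209e+00, -1.89880006e-02]), 'qvel': array([ 7.83493331e-05,  6.44002320e-04, -4.02678923e-05,  1.12733536e-03,
       -2.64444341e-04, -5.79484914e-04]), 'joint_torque': array([-2.91701275e-03, -5.44588280e+01, -2.74046123e+01,  6.42612227e-02,
        1.68328139e-02,  6.50485021e-06]), 'ee_pos': array([ 254.73262172, -570.74161048,  197.48782057]), 'orientation': array([ 3.07258654e+00,  6.54513521e-01, -1.68328318e-05]), 'ft_force': array([-0.59382153,  0.8746992 ,  0.2113073 ]), 'moment': array([-0.05784057,  0.02294739,  0.06628411]), 'grasp_force': 0.0, 'width': 87.72686611946115} 18.700000000000003
```

```bash
python3 - <<'E'
import pickle,cv2,numpy as np
a=pickle.load(open("scene.pkl","rb"))["frame"];b=pickle.load(open("top.pkl","rb"))["frame"]
cv2.imwrite("pics/c.png",np.vstack([cv2.resize(a[120:344,50:400],(800,512))[:, :],])[:600])
cv2.imwrite("pics/t.png",cv2.resize(b,(800,600)))
E
```

```text
(no output)
```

View pics/c.png

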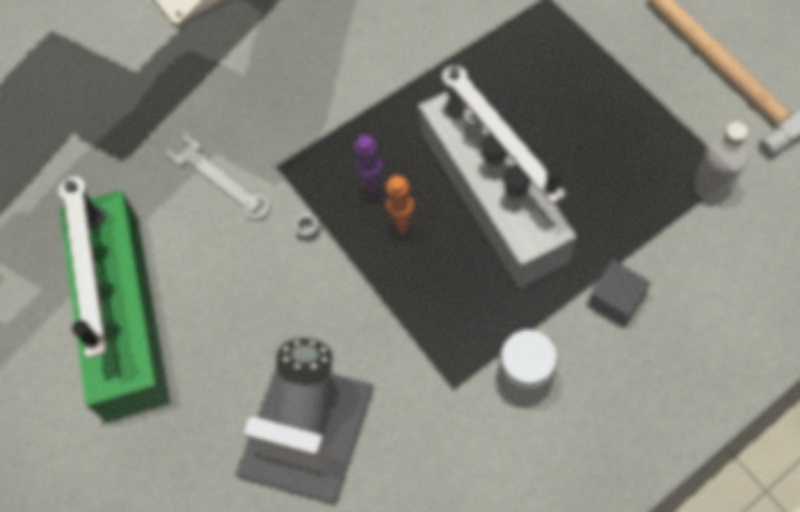

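View pics/t.png

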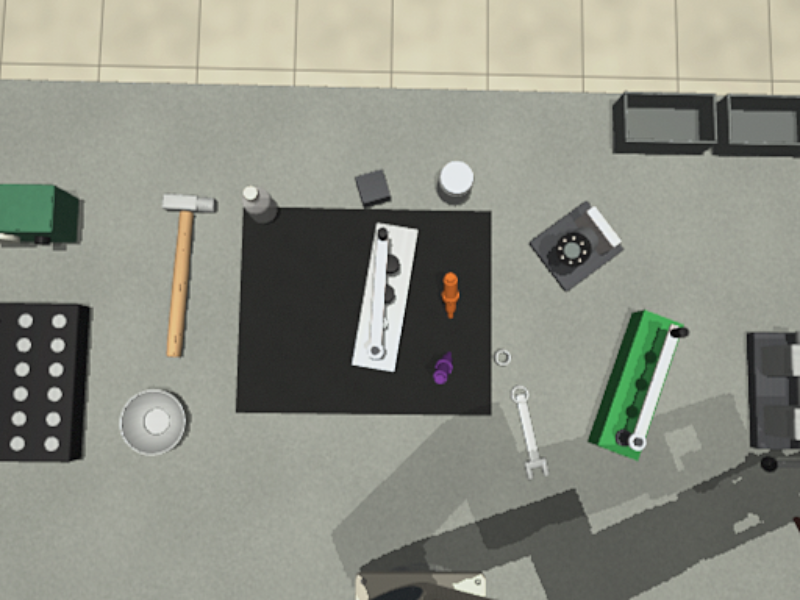

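```bash
python3 - <<'E'
from h import *
P=[pickle.load(open(n+".pkl","rb")) for n in("scene","top")]
S=[pts(p).reshape(-1,3) for p in P]; S=[s[~np.isnan(s[:,0])] for s in S]
for n,s in zip("st",S):
    r=s[(abs(s[:,0]-560)<190)&(abs(s[:,1]-60)<130)]
    f=r[abs(r[:,2]-66)<5]; (c,wh,a)=cv2.minAreaRect(f[:,:2].astype(np.float32)); print(n,"fixture",np.round(c,1),np.round(wh,1),round(a,2),"z",np.median(f[:,2]),len(f))
    k=r[(r[:,2]>168)&(r[:,2]<182)]; print("knob",np.round(k.mean(0),1),np.round(k.std(0),1),len(k))
    b=r[abs(r[:,2]-136)<4];(c,wh,a)=cv2.minAreaRect(b[:,:2].astype(np.float32)); print("bar",np.round(c,1),np.round(wh,1),round(a,2))
    h=r[(r[:,2]>108)&(r[:,2]<127.5)]; print("heads",len(h))
    v=s[(abs(s[:,0]-670)<110)&(abs(s[:,1]+265)<100)]
    b=v[abs(v[:,2]-12)<4];(c,wh,a)=cv2.minAreaRect(b[:,:2].astype(np.float32)); print("base",np.round(c,1),np.round(wh,1),round(a,2),cv2.boxPoints((c,wh,a)).round())
pickle.dump(S,open("S.pkl","wb"))
# lens front: mask of lens in top, pts
s=S[1];v=s[(np.hypot(s[:,0]-648,s[:,1]+242)<45)&(s[:,2]>95)]
best=None;rng=np.random.default_rng(0)
for i in range(2000):
    t=v[rng.choice(len(v),3,0)];n=np.cross(t[1]-t[0],t[2]-t[0]);L=np.linalg.norm(n)
    if L<50: continue
    n/=L; n*=np.sign(n[2])
    m=abs((v-t[0])@n)<2.5
    if best is None or m.sum()>best[0]: best=(m.sum(),m)
q=v[best[1]];c=q.mean(0);n=np.linalg.svd(q-c)[2][2];n*=np.sign(n[2]);print("lens",len(v),len(q),c.round(1),n.round(3),np.degrees(np.arcsin(n[2])),np.degrees(np.arctan2(n[1],n[0])))
E
```

```text
s fixture [595.   13.6] [155.1 302.2] 89.04 z 65.02222473515246 1373
knob [656.7  69.  174.1] [4.  4.4 2.2] 38
bar [566.  72.] [ 25.4 207.3] 85.98
heads 369
base [ 669.  -270.6] [110.1 129.7] 37.04 [[ 586. -252.]
 [ 664. -356.]
 [ 752. -289.]
 [ 674. -186.]]
t fixture [597.6  22.4] [163.  310.8] 84.98 z 65.07218855717088 1637
knob [653.9  70.3 173.8] [4.2 3.9 2.2] 37
bar [565.   76.5] [ 24.5 202.7] 88.41
heads 192
base [ 668.9 -268.6] [114.9 129.4] 37.34 [[ 584. -252.]
 [ 662. -355.]
 [ 754. -285.]
 [ 675. -182.]]
lens 420 275 [ 640.3 -235.   119.2] [-0.327  0.477  0.816] 54.67650267737143 124.48083694355886
```

```bash
cat >> h.py <<'E'
from scipy.spatial.transform import Rotation as Rn
def Rdown(yawdeg, zaxis=(0,0,-1)):
    "tool y horizontal-ish heading yawdeg, tool z along zaxis"
    z=np.array(zaxis,float);z/=np.linalg.norm(z)
    y=np.array([np.cos(np.radians(yawdeg)),np.sin(np.radians(yawdeg)),0]);y-=z*(y@z);y/=np.linalg.norm(y)
    return Rn.from_matrix(np.c_[np.cross(y,z),y,z])
def delta(P0,R0,P,R): return np.r_[R0.inv().apply(np.array(P)-P0).round(1),(R0.inv()*R).as_rotvec().round(3)]
def now():
    o=ctrl.get_obs(); return np.array(o["ee_pos"]),Rn.from_rotvec(o["orientation"]),o
E
python3 - <<'E'
from h import *
S=pickle.load(open("S.pkl","rb"))
for n,s in zip("st",S):
    r=s[(s[:,0]>435)&(s[:,0]<700)&(s[:,1]>-5)&(s[:,1]<140)]
    f=r[(abs(r[:,2]-65.5)<4)][:,:2].astype(np.float32)
    # grid density filter
    from scipy.spatial import cKDTree
    t=cKDTree(f); f=f[[len(x)>9 for x in t.query_ball_point(f,10)]]
    rc=cv2.minAreaRect(f);print(n,rc,len(f),cv2.boxPoints(rc).round().tolist())
    for zl,zh in((110,122),(122,127)):
        h=r[(r[:,2]>zl)&(r[:,2]<zh)];print(zl,len(h),h[:,0].min(),h[:,0].max(),h[:,1].min(),h[:,1].max())
p,R,o=now();print(R.as_matrix().round(3))
for y in(-86,-90,90):print(y,delta(p,R,[640,70,240],Rdown(y)))
E
```

```text
s ((567.8910522460938, 64.41007232666016), (71.0080795288086, 241.9542999267578), 81.06391143798828) 1246 [[443.0, 48.0], [682.0, 11.0], [693.0, 81.0], [454.0, 118.0]]
110 129 473.2277924002134 630.5176151032026 41.86003242652748 74.63149671478448
122 102 477.29623891511824 628.422708727907 42.00770694674361 70.49035708875073
t ((566.7805786132812, 64.78275299072266), (70.03501892089844, 239.5000457763672), 81.17070770263672) 1452 [[443.0, 49.0], [680.0, 12.0], [690.0, 81.0], [454.0, 118.0]]
110 79 511.45089621696036 628.2002037430047 44.23458054437387 67.70913312753348
122 80 466.5938614031171 628.144420506135 44.206910543140665 69.25499407588714
[[ 0.913  0.408  0.   ]
 [ 0.408 -0.913 -0.   ]
 [-0.     0.    -1.   ]]
-86 [ 6.129e+02 -4.281e+02 -4.260e+01  0.000e+00  0.000e+00  3.500e-01]
-90 [ 6.129e+02 -4.281e+02 -4.260e+01  0.000e+00  0.000e+00  4.200e-01]
90 [ 612.9   -428.1    -42.6     -0.       0.      -2.722]
```

Request:
servo_tool([
  [[33,-22,-20],[0,0,0]],
  [[66,-45,-40],[0,0,0]],
  [[100,-67,-40],[0,0,0]],
  [[133,-89,-40],[0,0,0]],
  [[166,-112,-40],[0,0,0]],
], grip=0.1)

```text
t: 1.52
ee_pos: [361.1, -400.3, 238.2]
orientation: [3.072, 0.653, 0.001]
ft_force: [1.1, -0.8, 0.1]
width: 58.0
grasp_force: 0.0
```

Request:
servo_tool([
  [[33,-22,0],[0,0,0]],
  [[66,-45,0],[0,0,0]],
  [[100,-67,0],[0,0,0]],
  [[133,-89,0],[0,0,0]],
  [[166,-112,0],[0,0,0]],
])

```text
t: 1.93
ee_pos: [467.0, -229.9, 237.8]
orientation: [3.072, 0.654, 0.001]
ft_force: [-0.6, -0.4, -0.8]
width: 39.6
grasp_force: 0.0
```

Request:
servo_tool([
  [[33,-22,0],[0,0,0]],
  [[66,-45,0],[0,0,0]],
  [[100,-67,0],[0,0,0]],
  [[133,-89,0],[0,0,0]],
  [[166,-112,0],[0,0,0]],
])

```text
t: 2.35
ee_pos: [573.0, -59.7, 237.7]
orientation: [3.072, 0.655, 0.001]
ft_force: [-0.2, 0.3, 0.4]
width: 39.4
grasp_force: 0.0
```

Request:
servo_tool([
  [[33,-22,0],[0,0,0.1]],
  [[66,-45,0],[0,0,0.2]],
  [[100,-67,0],[0,0,0.3]],
  [[129,-86,0],[0,0,0.4]],
  [[129,-86,0],[0,0,0.47]],
])

```text
t: 2.77
ee_pos: [657.7, 74.9, 237.3]
orientation: [-3.139, 0.08, -0.003]
ft_force: [-0.8, -0.5, 0.0]
width: 39.2
grasp_force: 0.0
```

```bash
python3 - <<'E'
from h import *
p,R,o=now();print(o["t"],p.round(1),R.as_matrix().round(3),o["width"])
print(delta(p,R,[655,70,148],Rdown(-93)))
E
```

```text
2.7667 [657.7  74.9 237.3] [[ 0.999 -0.051  0.002]
 [-0.051 -0.999  0.002]
 [ 0.002 -0.002 -1.   ]] 39.20287268407077
[-2.60e+00  5.10e+00  8.93e+01 -2.00e-03 -2.00e-03  1.00e-03]
```

Request:
servo_tool([
  [[-1,2,25],[0,0,0]],
  [[-2,4,50],[0,0,0]],
  [[-2,4,75],[0,0,0]],
  [[-2,4,89],[0,0,0]],
  [[-2,4,89],[0,0,0]],
])

```text
t: 3.18
ee_pos: [650.1, 65.4, 144.7]
orientation: [3.14, -0.079, -0.01]
ft_force: [-1.3, -0.3, -0.5]
width: 39.5
grasp_force: 0.0
```

```bash
python3 - <<'E'
from h import *
p,R,o=now();print(o["t"],p.round(1),o["ft_force"],o["width"])
piv=np.array([475.4,79.0])
# rows of the arc, chained in calls of 5, relative to pose at call start (ideal)
P0,R0=p,R
phis=np.linspace(-3,77,16)[1:]
for i,f in enumerate(phis):
    P=np.r_[piv+180*np.array([np.cos(np.radians(f)),np.sin(np.radians(f))]),148];RR=Rdown(f-90)
    print(delta(P0,R0,P,RR))
    if i%5==4: P0,R0=P,RR;print()
E
```

```text
3.1833 [650.1  65.4 144.7] [-1.29142118 -0.25839598 -0.53286108] 39.541339579671344
[ 4.10e+00 -2.11e+01 -3.40e+00  1.00e-03  6.00e-03 -9.10e-02]
[ 1.80e+00 -3.77e+01 -3.40e+00  0.00e+00  6.00e-03 -1.84e-01]
[-2.10e+00 -5.40e+01 -3.30e+00 -0.00e+00  6.00e-03 -2.77e-01]
[-7.40e+00 -6.99e+01 -3.30e+00 -0.00e+00  6.00e-03 -3.70e-01]
[-1.42e+01 -8.52e+01 -3.30e+00 -1.00e-03  6.00e-03 -4.63e-01]

[ -0.8   -16.7     0.      0.      0.     -0.093]
[ -3.1   -33.3     0.      0.      0.     -0.186]
[ -7.    -49.6     0.      0.      0.     -0.279]
[-12.3   -65.5     0.      0.      0.     -0.372]
[-19.1   -80.8     0.      0.      0.     -0.465]

[ -0.8   -16.7     0.      0.      0.     -0.093]
[ -3.1   -33.3     0.      0.      0.     -0.186]
[ -7.    -49.6     0.      0.      0.     -0.279]
[-12.3   -65.5     0.      0.      0.     -0.372]
[-19.1   -80.8     0.      0.      0.     -0.465]
```

Request:
servo_tool([
  [[5,-20,-3],[0,0,-0.09]],
  [[2,-37,-3],[0,0,-0.18]],
  [[-2,-54,-3],[0,0,-0.28]],
  [[-7,-70,-3],[0,0,-0.37]],
  [[-14,-85,-3],[0,0,-0.46]],
])

```text
t: 3.6
ee_pos: [643.9, 152.2, 152.9]
orientation: [-3.074, -0.646, -0.003]
ft_force: [0.3, 0.5, 0.1]
width: 39.3
grasp_force: 0.0
```

```bash
python3 - <<'E'
from h import *
p,R,o=now();print(o["t"],p.round(1),o["ft_force"],o["width"])
piv=np.array([475.4,79.0])
for f in (24,34,44,54,63):
    print(delta(p,R,np.r_[piv+180*np.array([np.cos(np.radians(f)),np.sin(np.radians(f))]),148],Rdown(f-90)))
E
```

```text
3.6 [643.9 152.2 152.9] [0.2686293  0.4575072  0.06766665] 39.32682048416457
[-3.7e+00 -1.7e+00  4.9e+00  0.0e+00 -2.0e-03 -5.0e-03]
[-6.60e+00 -3.29e+01  4.90e+00  1.00e-03 -2.00e-03 -1.79e-01]
[-1.48e+01 -6.32e+01  4.90e+00  1.00e-03 -2.00e-03 -3.54e-01]
[-2.82e+01 -9.15e+01  4.80e+00  1.00e-03 -2.00e-03 -5.28e-01]
[-4.430e+01 -1.147e+02  4.800e+00  1.000e-03 -2.000e-03 -6.850e-01]
```

Request:
servo_tool([
  [[-4,-17,3],[0,0,-0.09]],
  [[-6,-34,3],[0,0,-0.18]],
  [[-10,-50,3],[0,0,-0.28]],
  [[-16,-66,3],[0,0,-0.37]],
  [[-22,-82,3],[0,0,-0.46]],
])

```text
t: 4.02
ee_pos: [590.5, 218.6, 149.9]
orientation: [2.846, 1.33, 0.003]
ft_force: [0.2, 0.6, -0.2]
width: 39.7
grasp_force: 0.0
```

Request:
servo_tool([
  [[-1,-17,0],[0,0,-0.09]],
  [[-3,-33,0],[0,0,-0.18]],
  [[-7,-50,0],[0,0,-0.28]],
  [[-12,-66,0],[0,0,-0.37]],
  [[-19,-81,0],[0,0,-0.46]],
])

```text
t: 4.43
ee_pos: [516.1, 256.3, 149.9]
orientation: [2.467, 1.944, 0.004]
ft_force: [-0.3, -0.4, 0.2]
width: 39.7
grasp_force: 0.0
```

```bash
python3 - <<'E'
from h import *
p,R,o=now();d=p[:2]-[475.4,79];print(o["t"],p.round(1),o["ft_force"],np.hypot(*d),np.degrees(np.arctan2(d[1],d[0])))
E
```

```text
4.4333 [516.1 256.3 149.9] [-0.28036108 -0.38637158  0.24094943] 181.96327338365168 77.06438035772142
```

Request:
servo_tool([
  [[0,0,0],[0,0,0]],
  [[0,0,-30],[0,0,0]],
  [[0,0,-60],[0,0,0]],
  [[0,0,-80],[0,0,0]],
  [[0,0,-80],[0,0,0]],
])

```text
t: 4.85
ee_pos: [519.6, 256.7, 234.4]
orientation: [2.473, 1.934, 0.015]
ft_force: [0.2, -0.5, 0.7]
width: 39.6
grasp_force: 0.0
```

```bash
python3 - <<'E'
from h import *
for n in("scene","top"):
    p=get_image(n);pickle.dump({k:p[k] for k in("frame","depth","K","pose")},open(n+"1.pkl","wb"))
    W=pts(p);s=W.reshape(-1,3);s=s[~np.isnan(s[:,0])]
    r=s[(s[:,0]>435)&(s[:,0]<700)&(s[:,1]>20)&(s[:,1]<105)]
    for c in((520,72),(567,64.6),(614.7,57.2)):
        h=r[(np.hypot(r[:,0]-c[0],r[:,1]-c[1])<22)&(r[:,2]>118)&(r[:,2]<130)]
        b=r[(np.hypot(r[:,0]-c[0],r[:,1]-c[1])<22)&(r[:,2]>85)&(r[:,2]<130)]
        print(n,len(h),h.min(0).round(),h.max(0).round(),h.mean(0).round(1),len(b),b[:,:2].mean(0).round(1))
    # project bores
    T=np.linalg.inv(np.array(p["pose"]))
    for c in((520,72,124),(567,64.6,124),(614.7,57.2,124)):
        q=p["K"]@(T@np.r_[c,1])[:3];print((q[:2]/q[2]).round())
    f=p["frame"]
    if n=="scene": cv2.imwrite("pics/s1.png",cv2.resize(f[140:260,200:360],(800,600)))
pp,R,o=now();print(o["t"],pp.round(1))
# target grasp above: closing line across fixture -> heading -98.9 or 81.1
for y in(-98.9,81.1):
  print(y,delta(pp,R,[520,72,200],Rdown(y)),o["qpos"][5])
E
```

```text
scene 24 [498.  65. 118.] [541.  77. 130.] [521.4  69.3 123.3] 85 [524.6  67.5]
scene 82 [554.  50. 118.] [586.  72. 127.] [569.3  61.8 122.7] 139 [571.7  59.8]
scene 107 [598.  43. 118.] [631.  71. 129.] [616.1  56.7 122.9] 160 [618.7  54.5]
[256. 168.]
[266. 182.]
[275. 196.]
top 9 [513.  65. 119.] [526.  68. 128.] [519.1  66.8 123.1] 21 [518.6  65.7]
top 82 [553.  51. 119.] [581.  86. 129.] [566.4  61.6 122.6] 90 [565.5  61.4]
top 102 [600.  44. 118.] [628.  69. 130.] [613.6  56.6 123.1] 115 [612.9  56.4]
[243. 206.]
[247. 187.]
[250. 168.]
4.95 [517.1 255.5 229.8]
-98.9 [-1.775e+02  4.680e+01  2.960e+01  1.000e-03 -3.000e-03  1.483e+00] 0.6810214181501497
81.1 [-1.775e+02  4.680e+01  2.960e+01  3.000e-03  1.000e-03 -1.658e+00] 0.6810214181501497
```

View pics/s1.png

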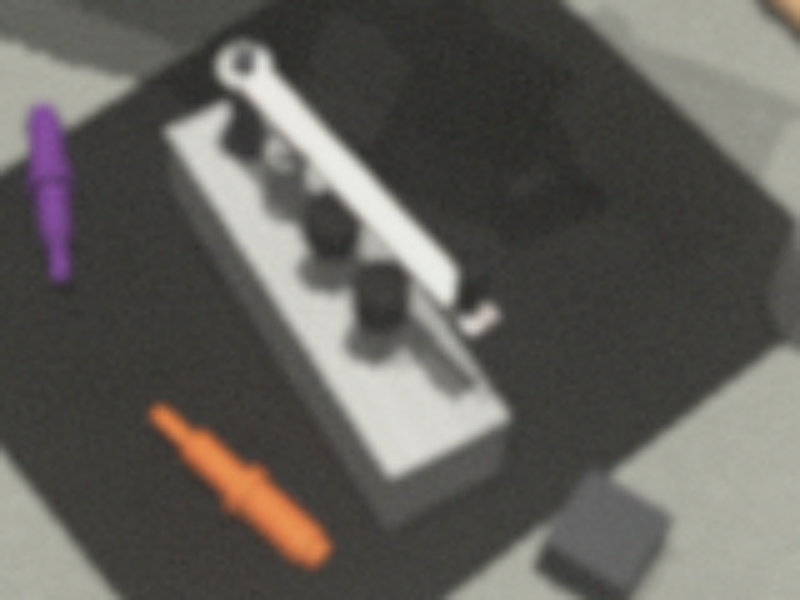

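```bash
python3 - <<'E'
from h import *
for n in("scene1","top1"):
    p=pickle.load(open(n+".pkl","rb"));s=pts(p).reshape(-1,3);s=s[~np.isnan(s[:,0])]
    r=s[(s[:,0]>435)&(s[:,0]<720)&(s[:,1]>-20)&(s[:,1]<140)]
    b=r[abs(r[:,2]-136)<4];k=r[(r[:,2]>165)&(r[:,2]<182)]
    print(n,cv2.minAreaRect(b[:,:2].astype(np.float32)),"knob",k.mean(0).round(1),len(k),k.std(0))
p=pickle.load(open("top1.pkl","rb"));cv2.imwrite("pics/t1.png",cv2.resize(p["frame"][60:300,90:410],(800,600)))
E
```

```text
scene1 ((566.2285766601562, 75.29622650146484), (26.1738338470459, 204.1365966796875), 87.7269058227539) knob [657.6  75.6 172.8] 41 [4.08995466 4.19985239 2.99295637]
top1 ((564.89599609375, 80.48589324951172), (202.12774658203125, 24.32648277282715), 0.9035412073135376) knob [653.8  77.7 173.6] 37 [4.07600035 3.9460993  3.24413063]
```

View pics/t1.png

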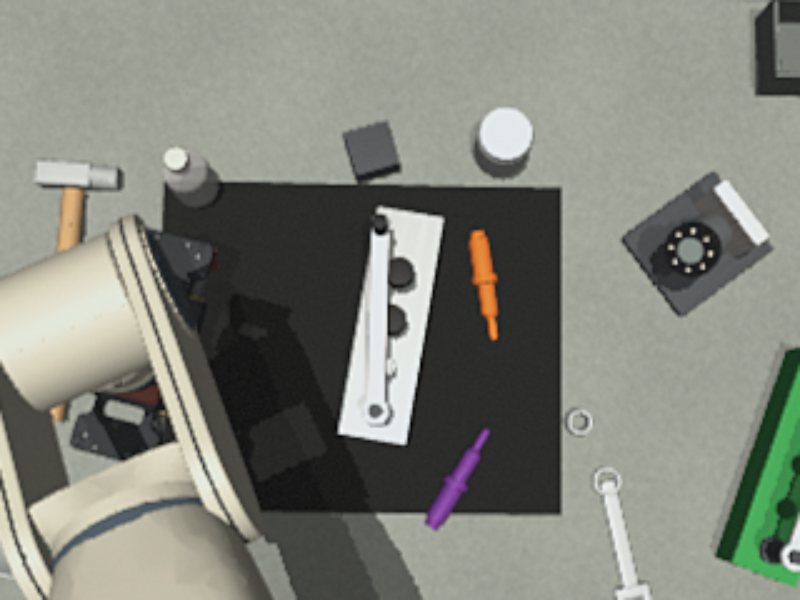

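```bash
cat >> h.py <<'E'
def plan(P0,R0,P,R,n):
    "n rows straight path, printed per call of 5, each call relative to its own start"
    P0=np.array(P0,float);P=np.array(P,float);w=(R0.inv()*R).as_rotvec();A,B=P0,R0
    for i in range(1,n+1):
        Pi=P0+(P-P0)*i/n;Ri=R0*Rn.from_rotvec(w*i/n)
        d=delta(A,B,Pi,Ri);print([[round(float(x)) for x in d[:3]],[round(float(x),3) for x in d[3:]]])
        if i%5==0 or i==n: A,B=Pi,Ri;print()
E
python3 - <<'E'
from h import *
p,R,o=now();print(p,o["t"]);plan(p,R,[655.5,77,215],Rdown(-91),14)
E
```

```text
[517.1218525  255.4807891  229.80105532] 4.95
[[-10, 13, 1], [0.0, -0.0, 0.096]]
[[-20, 25, 2], [0.0, -0.0, 0.192]]
[[-30, 38, 3], [0.0, -0.001, 0.288]]
[[-40, 51, 4], [0.0, -0.001, 0.384]]
[[-50, 63, 5], [0.0, -0.001, 0.481]]

[[-3, 16, 1], [0.0, -0.0, 0.096]]
[[-6, 32, 2], [0.0, -0.0, 0.192]]
[[-9, 48, 3], [0.0, -0.001, 0.288]]
[[-12, 63, 4], [0.0, -0.001, 0.384]]
[[-15, 79, 5], [0.0, -0.001, 0.481]]

[[5, 15, 1], [0.0, -0.0, 0.096]]
[[9, 31, 2], [0.0, -0.0, 0.192]]
[[14, 46, 3], [0.0, -0.001, 0.288]]
[[19, 62, 4], [0.0, -0.001, 0.384]]
```

Request:
servo_tool([
  [[-10,13,1],[0,0,0.096]],
  [[-20,25,2],[0,0,0.192]],
  [[-30,38,3],[0,0,0.288]],
  [[-40,51,4],[0,0,0.384]],
  [[-50,63,5],[0,0,0.48]],
])

```text
t: 5.37
ee_pos: [565.1, 190.7, 221.8]
orientation: [-2.866, -1.286, 0.004]
ft_force: [-0.3, -0.7, 0.2]
width: 39.4
grasp_force: 0.0
```

Request:
servo_tool([
  [[-3,16,1],[0,0,0.096]],
  [[-6,32,2],[0,0,0.192]],
  [[-9,48,3],[0,0,0.288]],
  [[-12,63,4],[0,0,0.384]],
  [[-15,79,5],[0,0,0.48]],
])

```text
t: 5.78
ee_pos: [614.3, 127.3, 216.6]
orientation: [3.09, 0.568, -0.004]
ft_force: [0.9, 0.2, 1.2]
width: 39.1
grasp_force: 0.0
```

Request:
servo_tool([
  [[5,15,1],[0,0,0.096]],
  [[9,31,2],[0,0,0.192]],
  [[14,46,3],[0,0,0.288]],
  [[19,62,4],[0,0,0.384]],
  [[19,62,4],[0,0,0.384]],
])

```text
t: 6.2
ee_pos: [655.5, 74.9, 212.4]
orientation: [3.14, -0.033, -0.003]
ft_force: [-0.2, 0.7, -0.2]
width: 39.5
grasp_force: 0.0
```

```bash
python3 - <<'E'
from h import *
p,R,o=now();print(p,R.as_matrix().round(3),o["t"]);print(delta(p,R,[655.5,77,140],Rdown(-91)))
E
```

```text
[655.50347451  74.91012305 212.3813488 ] [[ 1.    -0.021 -0.002]
 [-0.021 -1.    -0.001]
 [-0.002  0.001 -1.   ]] 6.2
[ 1.00e-01 -2.20e+00  7.24e+01  1.00e-03  2.00e-03 -4.00e-03]
```

Request:
servo_tool([
  [[0,-2,25],[0,0,0]],
  [[0,-2,45],[0,0,0]],
  [[0,-2,60],[0,0,0]],
  [[0,-2,70],[0,0,0]],
  [[0,-2,70],[0,0,0]],
])

```text
t: 6.62
ee_pos: [652.4, 79.5, 141.1]
orientation: [3.141, -0.021, -0.009]
ft_force: [1.0, -0.1, 0.6]
width: 39.6
grasp_force: 0.0
```

Request:
servo_tool([
  [[0,0,0],[0,0,0]],
  [[0,0,0],[0,0,0]],
  [[0,0,0],[0,0,0]],
  [[0,0,0],[0,0,0]],
  [[0,0,0],[0,0,0]],
], grip=0.6)

```text
t: 7.03
ee_pos: [655.3, 79.5, 145.4]
orientation: [-3.141, 0.022, -0.002]
ft_force: [0.6, 0.1, -0.3]
width: 17.9
grasp_force: 0.0
```

```bash
python3 - <<'E'
from h import *
p=get_image("scene");f=p["frame"];T=np.linalg.inv(np.array(p["pose"]));q=p["K"]@(T@np.r_[655.5,77,158,1])[:3];u,v=(q[:2]/q[2]).astype(int);print(u,v)
cv2.imwrite("pics/k.png",cv2.resize(f[v-60:v+60,u-80:u+80],(800,600)))
p,R,o=now();print(p.round(1),o["t"],o["width"],o["grasp_force"])
E
```

```text
293 196
[655.2  79.5 145.2] 7.0833 17.875722040332125 0.0
```

View pics/k.png

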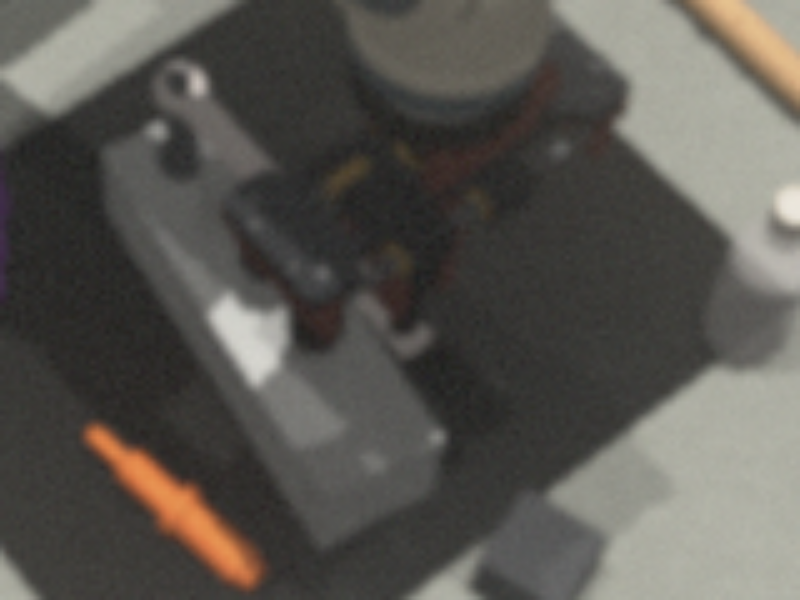

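Request:
servo_tool([
  [[0,0,3],[0,0,0]],
  [[0,0,3],[0,0,0]],
  [[0,0,3],[0,0,0]],
], grip=1)

```text
t: 7.33
ee_pos: [655.6, 79.5, 143.6]
orientation: [-3.141, 0.022, -0.003]
ft_force: [-3.9, 0.5, 11.3]
width: 14.9
grasp_force: 30.0
```

```bash
python3 - <<'E'
from h import *
p,R,o=now();print(p.round(1),o["t"],o["width"],o["grasp_force"])
piv=np.array([475.4,79.0]);d=p[:2]-piv;print(np.hypot(*d),np.degrees(np.arctan2(d[1],d[0])))
r=np.hypot(*d)
P0,R0=p,R;f0=np.degrees(np.arctan2(d[1],d[0]));off=0
for i,f in enumerate(np.linspace(f0,f0+75,16)[1:]):
    P=np.r_[piv+180*np.array([np.cos(np.radians(f)),np.sin(np.radians(f))]),143];RR=Rn.from_rotvec([0,0,np.radians(f-f0)])*R
    print(delta(P0,R0,P,RR).tolist())
    if i%5==4:P0,R0=P,RR
E
```

```text
[655.6  79.5 143.6] 7.3333 14.920175299105875 30.002474784851074
180.1676112098822 0.1653360248514108
[-1.1, -15.7, 0.6, 0.0, -0.0, -0.087]
[-3.4, -31.2, 0.6, 0.0, -0.0, -0.175]
[-7.1, -46.5, 0.6, 0.001, -0.0, -0.262]
[-12.1, -61.4, 0.6, 0.001, -0.0, -0.349]
[-18.3, -75.8, 0.6, 0.001, -0.0, -0.436]
[-1.0, -15.7, 0.0, 0.0, -0.0, -0.087]
[-3.3, -31.2, 0.0, 0.0, -0.0, -0.175]
[-6.9, -46.5, -0.0, 0.001, -0.0, -0.262]
[-11.9, -61.4, -0.0, 0.001, -0.0, -0.349]
[-18.2, -75.8, -0.0, 0.001, -0.0, -0.436]
[-1.0, -15.7, 0.0, 0.0, -0.0, -0.087]
[-3.3, -31.2, 0.0, 0.0, -0.0, -0.175]
[-6.9, -46.5, -0.0, 0.001, -0.0, -0.262]
[-11.9, -61.4, -0.0, 0.001, -0.0, -0.349]
[-18.2, -75.8, -0.0, 0.001, -0.0, -0.436]
```

Request:
servo_tool([
  [[0,-8,-2],[0,0,-0.045]],
  [[-1,-16,-2],[0,0,-0.09]],
  [[-2,-24,-2],[0,0,-0.13]],
  [[-3,-31,-2],[0,0,-0.175]],
  [[-5,-39,-2],[0,0,-0.22]],
])

```text
t: 7.75
ee_pos: [651.3, 118.8, 143.9]
orientation: [3.125, 0.326, 0.003]
ft_force: [3.1, 0.1, 0.0]
width: 14.6
grasp_force: 30.0
```

Request:
servo_tool([
  [[-1,-16,0],[0,0,-0.087]],
  [[-3,-31,0],[0,0,-0.175]],
  [[-7,-46,0],[0,0,-0.262]],
  [[-12,-61,0],[0,0,-0.349]],
  [[-18,-76,0],[0,0,-0.436]],
])

```text
t: 8.17
ee_pos: [618.0, 190.1, 143.9]
orientation: [2.979, 0.997, 0.004]
ft_force: [0.0, -0.1, 1.2]
width: 14.2
grasp_force: 30.0
```

Request:
servo_tool([
  [[-1,-16,0],[0,0,-0.087]],
  [[-3,-31,0],[0,0,-0.175]],
  [[-7,-46,0],[0,0,-0.262]],
  [[-12,-61,0],[0,0,-0.349]],
  [[-18,-76,0],[0,0,-0.436]],
])

```text
t: 8.58
ee_pos: [557.6, 240.3, 143.9]
orientation: [2.692, 1.618, 0.003]
ft_force: [-0.0, -1.4, 1.7]
width: 14.4
grasp_force: 30.0
```

Request:
servo_tool([
  [[-1,-12,0],[0,0,-0.067]],
  [[-2,-24,0],[0,0,-0.133]],
  [[-4,-35,0],[0,0,-0.2]],
  [[-4,-35,0],[0,0,-0.2]],
  [[-4,-35,0],[0,0,-0.2]],
])

```text
t: 9.0
ee_pos: [524.9, 253.0, 143.9]
orientation: [-2.523, -1.872, -0.002]
ft_force: [1.0, 2.8, 0.9]
width: 14.6
grasp_force: 30.0
```

Request:
servo_tool([
  [[0,0,0],[0,0,0]],
  [[0,0,0],[0,0,0]],
  [[0,0,0],[0,0,0]],
  [[0,0,0],[0,0,0]],
], grip=0.1)

```text
t: 9.33
ee_pos: [524.7, 251.8, 143.2]
orientation: [2.523, 1.872, -0.001]
ft_force: [0.4, -0.1, 0.5]
width: 36.9
grasp_force: 0.0
```

Request:
servo_tool([
  [[0,0,-20],[0,0,0]],
  [[0,0,-45],[0,0,0]],
  [[0,0,-70],[0,0,0]],
  [[0,0,-90],[0,0,0]],
  [[0,0,-90],[0,0,0]],
])

```text
t: 9.75
ee_pos: [527.0, 253.1, 237.7]
orientation: [2.521, 1.871, 0.011]
ft_force: [1.9, -0.3, 0.9]
width: 39.7
grasp_force: 0.0
```

```bash
python3 - <<'E'
from h import *
for n in("scene","top"):
    p=get_image(n);pickle.dump({k:p[k] for k in("frame","depth","K","pose")},open(n+"2.pkl","wb"))
    s=pts(p).reshape(-1,3);s=s[~np.isnan(s[:,0])]
    r=s[(s[:,0]>435)&(s[:,0]<700)&(s[:,1]>20)&(s[:,1]<105)]
    for c in((520,72),(567,64.6),(614.7,57.2)):
        h=r[(np.hypot(r[:,0]-c[0],r[:,1]-c[1])<20)&(r[:,2]>119)&(r[:,2]<128)]
        print(n,len(h),h.min(0).round(),h.max(0).round(),np.median(h,0).round(1))
    b=s[(abs(s[:,2]-136)<4)&(abs(s[:,0]-510)<70)&(s[:,1]>60)&(s[:,1]<290)];print("bar",cv2.minAreaRect(b[:,:2].astype(np.float32)))
    f=p["frame"]
    if n=="scene": cv2.imwrite("pics/s2.png",cv2.resize(f[130:250,200:360],(800,600)))
pp,R,o=now();print(o["t"],pp.round(1))
plan(pp,R,[519.9,72,200],Rdown(-98.9),15)
E
```

```text
scene 30 [513.  64. 120.] [528.  80. 126.] [520.2  72.  121.5]
scene 94 [554.  50. 120.] [583.  77. 127.] [569.   63.4 122.7]
scene 98 [602.  43. 119.] [631.  71. 126.] [616.6  56.4 122.7]
bar ((499.64434814453125, 165.50289916992188), (205.391357421875, 27.934696197509766), 75.07231140136719)
top 30 [513.  65. 119.] [526.  80. 126.] [520.6  72.5 122. ]
top 105 [553.  51. 119.] [580.  78. 127.] [565.5  63.7 122.5]
top 105 [600.  44. 119.] [629.  72. 127.] [613.2  56.8 122.1]
bar ((494.3883361816406, 153.1910858154297), (176.69309997558594, 22.941452026367188), 74.94805145263672)
9.85 [524.9 252.2 233.8]
[[-12, 3, 2], [0.0, -0.0, 0.096]]
[[-23, 6, 4], [0.0, -0.0, 0.191]]
[[-35, 10, 7], [0.0, -0.0, 0.287]]
[[-46, 13, 9], [0.0, -0.0, 0.382]]
[[-58, 16, 11], [0.0, -0.0, 0.478]]

[[-9, 8, 2], [0.0, -0.0, 0.096]]
[[-18, 16, 4], [0.0, -0.0, 0.191]]
[[-27, 24, 7], [0.0, -0.0, 0.287]]
[[-35, 32, 9], [0.0, -0.0, 0.382]]
[[-44, 41, 11], [0.0, -0.0, 0.478]]

[[-4, 11, 2], [0.0, -0.0, 0.096]]
[[-8, 23, 4], [0.0, -0.0, 0.191]]
[[-12, 34, 7], [0.0, -0.0, 0.287]]
[[-16, 45, 9], [0.0, -0.0, 0.382]]
[[-21, 56, 11], [0.0, -0.0, 0.478]]
```

View pics/s2.png

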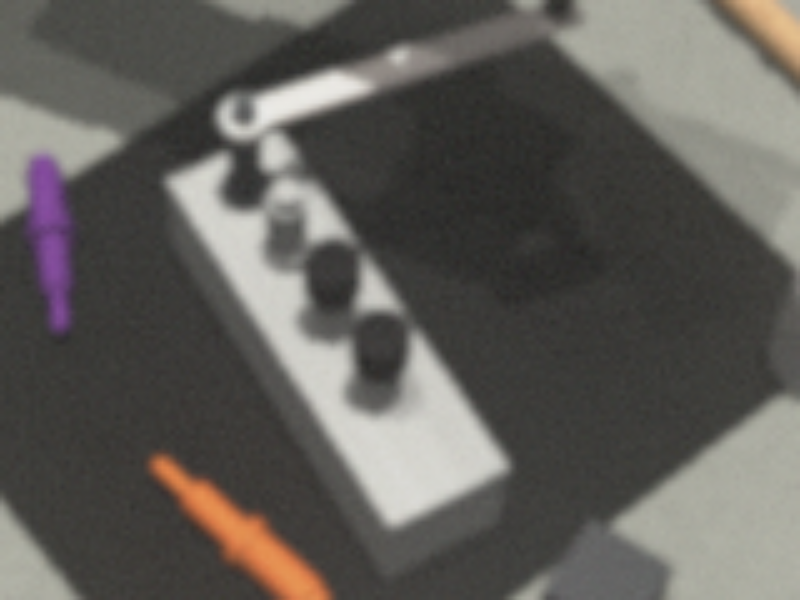

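Request:
servo_tool([
  [[-12,3,2],[0,0,0.096]],
  [[-23,6,4],[0,0,0.191]],
  [[-35,10,7],[0,0,0.287]],
  [[-46,13,9],[0,0,0.382]],
  [[-58,16,11],[0,0,0.478]],
], grip=-0.1)

```text
t: 10.27
ee_pos: [522.0, 191.2, 220.3]
orientation: [-2.897, -1.216, 0.005]
ft_force: [-0.1, -0.7, 0.2]
width: 48.4
grasp_force: 0.0
```

Request:
servo_tool([
  [[-9,8,2],[0,0,0.096]],
  [[-18,16,4],[0,0,0.191]],
  [[-27,24,7],[0,0,0.287]],
  [[-35,32,9],[0,0,0.382]],
  [[-44,41,11],[0,0,0.478]],
])

```text
t: 10.68
ee_pos: [520.6, 131.2, 209.4]
orientation: [3.102, 0.496, -0.005]
ft_force: [0.2, 0.6, 0.8]
width: 48.2
grasp_force: 0.0
```

Request:
servo_tool([
  [[-4,11,2],[0,0,0.096]],
  [[-8,23,4],[0,0,0.191]],
  [[-12,34,7],[0,0,0.287]],
  [[-16,45,9],[0,0,0.382]],
  [[-21,56,11],[0,0,0.478]],
])

```text
t: 11.1
ee_pos: [518.5, 71.4, 198.5]
orientation: [3.131, -0.253, -0.005]
ft_force: [-0.3, -0.3, 0.4]
width: 48.6
grasp_force: 0.0
```

Request:
servo_tool([
  [[0,0,0],[0,0,0]],
  [[0,0,0],[0,0,0]],
])

```text
t: 11.27
ee_pos: [518.7, 71.8, 199.1]
orientation: [3.132, -0.243, -0.004]
ft_force: [-0.7, 0.9, 0.1]
width: 47.9
grasp_force: 0.0
```

```bash
python3 - <<'E'
from h import *
p,R,o=now();print(p.round(1),o["t"],o["width"],delta(p,R,[520.3,72.2,80],Rdown(-98.9)))
E
```

```text
[518.7  71.8 199.1] 11.2667 47.90111787044397 [ 1.800e+00 -7.000e-01  1.191e+02  1.000e-03  3.000e-03  0.000e+00]
```

Request:
servo_tool([
  [[2,0,20],[0,0,0]],
  [[2,0,40],[0,0,0]],
  [[2,0,60],[0,0,0]],
  [[2,0,70],[0,0,0]],
  [[2,0,80],[0,0,0]],
])

```text
t: 11.68
ee_pos: [521.1, 72.5, 119.2]
orientation: [3.132, -0.241, -0.002]
ft_force: [-0.8, -0.1, -0.0]
width: 48.0
grasp_force: 0.0
```

Request:
servo_tool([
  [[0,0,10],[0,0,0]],
  [[0,0,20],[0,0,0]],
  [[0,0,30],[0,0,0]],
  [[0,0,38],[0,0,0]],
  [[0,0,38],[0,0,0]],
])

```text
t: 12.1
ee_pos: [520.7, 71.9, 80.9]
orientation: [3.132, -0.245, -0.004]
ft_force: [-0.6, -0.2, -0.9]
width: 48.5
grasp_force: 0.0
```

Request:
servo_tool([
  [[0,0,0],[0,0,0]],
  [[0,0,0],[0,0,0]],
  [[0,0,0],[0,0,0]],
  [[0,0,0],[0,0,0]],
  [[0,0,0],[0,0,0]],
], grip=1)

```text
t: 12.52
ee_pos: [522.1, 72.1, 83.0]
orientation: [-3.132, 0.245, -0.002]
ft_force: [0.5, 1.1, 1.4]
width: 20.7
grasp_force: 30.0
```

Request:
servo_tool([
  [[0,0,-8],[0,0,0]],
  [[0,0,-20],[0,0,0]],
  [[0,0,-35],[0,0,0]],
  [[0,0,-50],[0,0,0]],
  [[0,0,-65],[0,0,0]],
])

```text
t: 12.93
ee_pos: [521.1, 71.9, 148.3]
orientation: [3.132, -0.245, -0.001]
ft_force: [-1.0, 0.5, -3.2]
width: 20.8
grasp_force: 30.0
```

Request:
servo_tool([
  [[0,0,-15],[0,0,0]],
  [[0,0,-30],[0,0,0]],
  [[0,0,-50],[0,0,0]],
  [[0,0,-70],[0,0,0]],
  [[0,0,-90],[0,0,0]],
])

```text
t: 13.35
ee_pos: [520.8, 71.9, 238.5]
orientation: [3.132, -0.245, -0.002]
ft_force: [-0.5, -0.2, -3.2]
width: 20.9
grasp_force: 30.0
```

```bash
python3 - <<'E'
from h import *
p,R,o=now();print(p.round(1),o["t"],o["width"],o["grasp_force"],o["qpos"].round(2))
L=np.array([641,-234,120.]);az,el=np.radians(127),np.radians(55);z=np.array([np.cos(el)*np.cos(az),np.cos(el)*np.sin(az),np.sin(el)])
# minimal rotation from down to -z
a,_=Rn.align_vectors([-z],[R.apply([0,0,1])]);Rt=a*R
P=L+z*(80+78);print("final",P.round(1),(L+z*80).round(1),Rt.as_matrix().round(3))
W=L+z*(80+78+80);print("pre",W.round(1))
plan(p,R,W,Rt,15)
E
```

```text
[520.8  71.9 238.5] 13.35 20.940265942097014 29.967872500419617 [ 0.11  0.23  1.81 -0.    1.11  1.84]
final [ 586.5 -161.6  249.4] [ 613.4 -197.4  185.5] [[ 0.91  -0.231  0.345]
 [-0.051 -0.887 -0.458]
 [ 0.412  0.399 -0.819]]
pre [ 558.8 -125.   315. ]
[[4, 13, -5], [-0.028, 0.029, 0.0]]
[[9, 25, -10], [-0.057, 0.059, 0.0]]
[[14, 38, -15], [-0.085, 0.088, -0.0]]
[[18, 50, -20], [-0.113, 0.117, -0.0]]
[[23, 63, -26], [-0.141, 0.147, 0.0]]

[[5, 13, -3], [-0.028, 0.029, -0.0]]
[[10, 26, -5], [-0.057, 0.059, -0.0]]
[[15, 39, -8], [-0.085, 0.088, 0.0]]
[[20, 52, -10], [-0.113, 0.117, -0.0]]
[[26, 66, -13], [-0.141, 0.147, -0.0]]

[[5, 13, 0], [-0.028, 0.029, -0.0]]
[[11, 27, 0], [-0.057, 0.059, -0.0]]
[[16, 40, 0], [-0.085, 0.088, -0.0]]
[[21, 53, 0], [-0.113, 0.117, -0.0]]
[[26, 66, 0], [-0.141, 0.147, -0.0]]
```

Request:
servo_tool([
  [[4,13,-5],[-0.028,0.029,0]],
  [[9,25,-10],[-0.057,0.059,0]],
  [[14,38,-15],[-0.085,0.088,0]],
  [[18,50,-20],[-0.113,0.117,0]],
  [[23,63,-26],[-0.141,0.147,0]],
])

```text
t: 13.77
ee_pos: [533.8, 5.6, 263.8]
orientation: [2.972, -0.233, 0.203]
ft_force: [0.3, 0.1, -3.5]
width: 20.8
grasp_force: 30.0
```

Request:
servo_tool([
  [[5,13,-3],[-0.028,0.029,0]],
  [[10,26,-5],[-0.057,0.059,0]],
  [[15,39,-8],[-0.085,0.088,0]],
  [[20,52,-10],[-0.113,0.117,0]],
  [[26,66,-13],[-0.141,0.147,0]],
])

```text
t: 14.18
ee_pos: [546.7, -60.5, 289.4]
orientation: [2.802, -0.22, 0.386]
ft_force: [0.5, 0.2, -3.0]
width: 20.8
grasp_force: 30.0
```

Request:
servo_tool([
  [[5,13,0],[-0.028,0.029,0]],
  [[11,27,0],[-0.057,0.059,0]],
  [[16,40,0],[-0.085,0.088,0]],
  [[21,53,0],[-0.113,0.117,0]],
  [[26,66,0],[-0.141,0.147,0]],
])

```text
t: 14.6
ee_pos: [559.0, -125.6, 315.0]
orientation: [2.622, -0.206, 0.553]
ft_force: [0.2, 0.4, -3.2]
width: 20.8
grasp_force: 30.0
```

Request:
servo_tool([
  [[0,0,0],[0,0,0]],
  [[0,0,0],[0,0,0]],
])

```text
t: 14.77
ee_pos: [558.9, -124.8, 314.5]
orientation: [2.625, -0.207, 0.55]
ft_force: [0.6, 0.7, -3.6]
width: 21.2
grasp_force: 30.0
```

```bash
python3 - <<'E'
from h import *
p,R,o=now();print(p.round(1),o["t"],o["width"],o["grasp_force"],o["qpos"].round(2))
L=np.array([641,-234,120.]);az,el=np.radians(127),np.radians(55);z=np.array([np.cos(el)*np.cos(az),np.cos(el)*np.sin(az),np.sin(el)])
print(R.apply([0,0,1]).round(3),z.round(3))
a,_=Rn.align_vectors([-z],[R.apply([0,0,1])]);plan(p,R,L+z*158,a*R,5)
for n in("scene","top"):
    im=get_image(n);pickle.dump({k:im[k] for k in("frame","depth","K","pose")},open(n+"3.pkl","wb"))
    W=pts(im);s=W.reshape(-1,3);s=s[~np.isnan(s[:,0])]
    tip=p+R.apply([0,0,78]);
    q=s-tip;h=q@z;rad=np.linalg.norm(q-np.outer(h,z),axis=1)
    m=(rad<25)&(h>-15)&(h<66);print(n,m.sum(),h[m].min() if m.any() else None)
    for lo,hi in((-10,5),(5,24),(28,60)):
        k=m&(h>lo)&(h<hi)
        if k.any():print(lo,k.sum(),(q[k]-np.outer(h[k],z)).mean(0).round(1))
    T=np.linalg.inv(np.array(im["pose"]));c=im["K"]@(T@np.r_[tip,1])[:3];u,v=(c[:2]/c[2]).astype(int);print(u,v)
    cv2.imwrite(f"pics/{n}3.png",cv2.resize(im["frame"][max(v-60,0):v+60,max(u-80,0):u+80],(400,300)))
cv2.imwrite("pics/j3.png",np.hstack([cv2.imread("pics/scene3.png"),cv2.imread("pics/top3.png")]))
E
```

```text
[ 558.9 -124.8  314.5] 14.7667 21.173021968765575 29.983231723308563 [ 0.04  0.08  1.95 -0.67  0.85  2.15]
[ 0.346 -0.456 -0.82 ] [-0.345  0.458  0.819]
[[0, 0, 16], [-0.0, 0.0, -0.0]]
[[0, 0, 32], [-0.001, 0.0, 0.0]]
[[0, 0, 48], [-0.001, 0.0, -0.0]]
[[0, 0, 64], [-0.002, 0.0, -0.0]]
[[0, 0, 80], [-0.002, 0.0, 0.0]]

scene 195 -1.4477313848097773
-10 11 [-2.4  1.  -1.5]
5 30 [-2.4  0.3 -1.1]
28 112 [ 1.1 -2.2  1.7]
188 212
top 42 0.488941741850288
-10 2 [-5.  -1.2 -1.5]
5 4 [-2.7 -0.4 -0.9]
28 21 [-0.7 -4.   1.9]
347 174
```

View pics/j3.png

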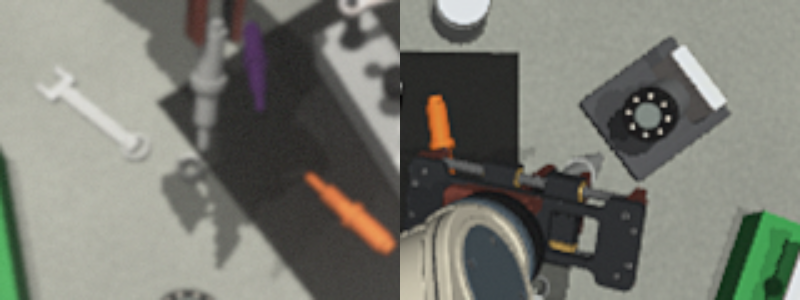

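Request:
servo_tool([
  [[0,0,14],[0,0,0]],
  [[0,0,28],[0,0,0]],
  [[0,0,42],[0,0,0]],
  [[0,0,56],[0,0,0]],
  [[0,0,68],[0,0,0]],
])

```text
t: 15.28
ee_pos: [583.7, -156.0, 258.2]
orientation: [2.624, -0.205, 0.551]
ft_force: [0.6, 0.3, -3.0]
width: 20.6
grasp_force: 30.0
```

Request:
servo_tool([
  [[0,0,6],[0,0,0]],
  [[0,0,12],[0,0,0]],
  [[0,0,12],[0,0,0]],
  [[0,0,12],[0,0,0]],
  [[0,0,12],[0,0,0]],
])

```text
t: 15.7
ee_pos: [587.8, -161.3, 249.8]
orientation: [2.623, -0.205, 0.553]
ft_force: [-0.3, -0.3, -3.1]
width: 20.7
grasp_force: 30.0
```

```bash
python3 - <<'E'
from h import *
p,R,o=now();print(p.round(1),o["t"],o["grasp_force"],o["ft_force"].round(1))
az,el=np.radians(127),np.radians(55);z=np.array([np.cos(el)*np.cos(az),np.cos(el)*np.sin(az),np.sin(el)]);L=np.array([641,-234,120.])
im=get_image("scene");s=pts(im).reshape(-1,3);s=s[~np.isnan(s[:,0])]
ex=np.cross([0,0,1],z);ex/=np.linalg.norm(ex);ey=np.cross(z,ex)
q=(s-L)@np.c_[ex,ey,z];cam=(np.array(im["pose"])[:3,3]-L)@np.c_[ex,ey,z];cam[2]-=100;cam/=np.linalg.norm(cam[:2]);print("cam dir",cam.round(2))
rad=np.hypot(q[:,0],q[:,1]);m=(rad<25)&(q[:,2]>30)&(q[:,2]<145);print(m.sum(),np.sort(q[m,2])[:4].round(1))
for lo,hi,r in((79,103,4.5),(110,140,9)):
    k=q[(rad<25)&(q[:,2]>lo)&(q[:,2]<hi)];print(lo,len(k),k.mean(0).round(1),"axis~",(k.mean(0)[:2]-.8*r*cam[:2]).round(1))
g=s[(np.linalg.norm(s-L,axis=1)<26)&(abs((s-L)@z)<4)];print("glass",len(g),((g.min(0)+g.max(0))/2).round(1))
cv2.imwrite("pics/f.png",cv2.resize(im["frame"][170:330,100:300],(800,600)))
E
```

```text
[ 587.8 -161.3  249.8] 15.7 29.988187551498413 [-0.3 -0.3 -3.1]
cam dir [-0.31  0.95  0.63]
165 [78.  79.9 80.2 81.6]
79 35 [ 0.2 -1.8 91.2] axis~ [ 1.4 -5.3]
110 92 [ -1.2   3.5 124.2] axis~ [ 1.  -3.4]
glass 255 [ 641.7 -234.6  118.6]
```

View pics/f.png

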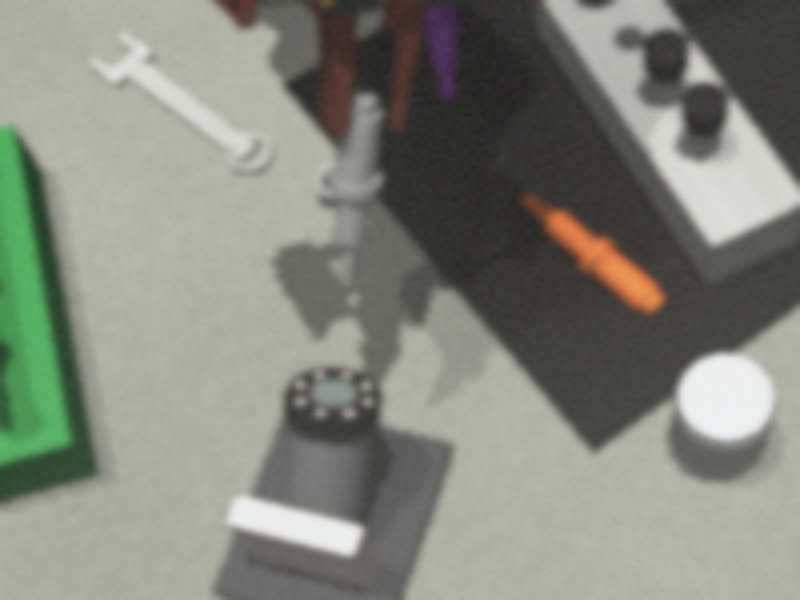

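Request:
servo_tool([
  [[2,2,0],[0,0,0]],
  [[3,3,0],[0,0,0]],
  [[3,3,0],[0,0,0]],
  [[3,3,0],[0,0,0]],
  [[3,3,0],[0,0,0]],
])

```text
t: 16.17
ee_pos: [589.6, -164.3, 251.8]
orientation: [2.623, -0.206, 0.553]
ft_force: [-0.4, -0.6, -3.3]
width: 21.0
grasp_force: 30.0
```

Request:
servo_tool([
  [[0,0,0],[0,0,0]],
  [[0,0,0],[0,0,0]],
  [[0,0,0],[0,0,0]],
  [[0,0,0],[0,0,0]],
])

```text
t: 16.5
ee_pos: [589.6, -164.3, 251.6]
orientation: [2.623, -0.205, 0.552]
ft_force: [-1.1, -0.0, -2.7]
width: 20.7
grasp_force: 30.0
```

```bash
python3 -c "
from workcell import close_job
print(close_job())"
```

```text
the job is handed in; nothing more can be done
None
```

I handed the job in at 16.5 s with the bare injector held still, its tip about 80 mm from the glass and within about 5 mm of the lens axis, and the bar swung to about 1.45 rad; both capped injectors are still seated, and no verdict came back (my first try at the bar slipped off the knob, and the orange and purple look-alikes were lying down after it, though I felt no contact with them).

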